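Walk the dusted cash box up to the photo stop

ROBOT

A 7-joint arm with a two-finger parallel gripper is mounted at the origin on the work surface. World frame = base frame: x ahead of the robot, y to its left, z up, the work surface at z = 0. Lengths are in m, angles in rad, forces in N, time in s.
With the tool pointing down it reaches from about 0.35 to 0.9 m from the base axis. Payload 8.1 kg.
Tool frame: the origin (TCP) lies between the finger pads; the fingertips stand ahead of it and the grasp point (between the pads) is the TCP (arm.nose_length is the z of the fingertips in the tool frame, in m); z points along the fingers, y is the line along which they close (so a half turn about z gives the same grasp; the last joint's range is limited). The gripper opens to 92 mm and grips with 3 to 60 N. Pads are 19 mm wide; open, the fingers measure 130 mm over their backs; the gripper's body (75 mm by 190 mm) begins 47 mm behind the grasp point.
Start: joints at [-1.42, 0.434, 0.025, 1.573, -0.012, 1.134, -0.075], TCP at [0.157, 0.605, 0.246] pointing down, gripper open.
Joint ranges: [-2.62, 2.62], [-0.44, 2.09], [-1.27, 1.32], [0.08, 2.57], [-1.32, 4.46], [0.12, 2], [-2.74, 2.74]. Speed limits (rad/s): [2.22, 2.22, 3.01, 3.01, 3.14, 3.14, 3.14].

INTERFACE

Orientations are given as a rotation vector (axis times angle).
In Python, from cell import sensors, optics, arm gives the robot as it stands.
- The arm moves only by the tool arm_command, never from a script. Its argument "deltas" is one flat list of numbers, 7 for each row, row after row: the turn, a rotation vector about the world's x, y, z as a fraction of full scale, then the shift along the world's x, y, z as a fraction of full scale, then the finger opening in mm, from 0 to 91.8. In form: [wx, wy, wz, dx, dy, dz, fingers, wx, wy, wz, dx, dy, dz, fingers, ...]. A call has 1 to 20 rows; each row is the pose to reach, as a shift and turn from the pose commanded when the call began; what a row does not reach only later rows make up. Full scale, the value 1, is 1 m for a shift and 90 degrees for a turn. A row lasts 1/10 s, in which the tool goes at most 50 mm and 8.59 degrees, less where a joint would pass 70% of its speed; a pose out of reach is approached as far as the arm can. A call with a number of a shift or a turn outside -1 to 1 is refused whole. A call with a gripper value outside its range is refused whole. The fingers move at their own pace and stop on an object; "force" is the grip in N (left out, the last holds). Time passes only in rows, so rows that repeat a pose let the fingers close. It gives the time, the measured TCP pose, the force, the opening and the grip force at its end, in the units of the state.
- sensors.observe(): the state, without advancing time (a new reading comes with each control period).
- optics.get_image(name): name is "side" or "top" or "wrist"; returns the picture (384x512x3 uint8, blue, green, red); there is no depth.
- optics.calibration(name): a dict with "camera_matrix" (3x3 intrinsics, pixels), "rvec" (rotation vector, rad) and "tvec" (3), from world to camera coordinates, as OpenCV has them. Camera axes: x right, y down, z forward; pixel columns grow to the right and rows downward; lengths in m; the calibration is good to about 2 mm. The wrist camera is an equidistant fisheye: a pixel r from the principal point sees the ray r / f radians off the axis. A picture is of the moment at which its call begins: read the wrist's pose just before it. calibration takes no time and is no camera call; for the wrist camera it gives the pose at the moment of the call.
- arm.sign_off(): hands the job in; it is judged then, once.
The state is a dict: "clock": time; "joints": joint angles; "dq": joint speeds; "joint_efforts": joint torques, N m; "position": TCP position; "ee_rot": TCP orientation; "force": force on the tool from outside, world axes, zero at the start; "ft_torque": the same for the moment, N m; "width": opening from 0.0 (shut) to 1.0 (fully open); "gripper_force": force on a finger pad.
Only numpy, scipy, OpenCV 4.12 (cv2) and the standard library are available. Lean on these libraries where they do the work, as an engineer would, in place of code of your own. Each camera call takes 0.05 s, during which the arm holds its last target. There are 200 camera calls.

TASK

Walk the heavy, freshly dusted red cash box forward by pushing alternately on its two rear corners, until its front is flush against both rubber buffers of the photo stop and it stands between the yellow side strips; then leave it untouched. Never push on it with more than 22 N, or the print dust shakes off (a straight shove takes more, swinging one corner clearly less), and do not lift or tip it. Leave the powder jar, glass dish and tape roll alone.

Things in the scene. Friction and masses are not known exactly. Their poses are not given: they have to be found in the camera images.
- cashbox: Red steel cash box, ~4.5 kg (-5 to +8%), 105 mm deep (x), 260 wide (y), 58 high. Origin: underside centre, at the feet's soles; x points ahead from the rear face (lock, robot side) to the front, y left, z up. Four small feet at x +-20, y +-50 mm. Straight ahead it slides at 24 to 31 N; a push at one rear corner swings it about a point near the other feet (x 0, y 40 mm off centre) at 9 to 13 N.
- rear_left (a point): Where to push the box: rear of its left rear bumper post, half-way up (at rest box x -64.5, y +117 mm, 29 mm up). Both posts are upright smooth round-ended black nylon 26 mm across, 7 to 51 mm above the table, friction 0.2, and sprung: each yields up to 12 mm along box x, 2 N per mm, then is hard. Above 4 cm/s the push force climbs. The red rear face lies at x -50.5 mm.
- rear_right (a point): The same on the right rear bumper post (at rest box x -64.5, y -117 mm, 29 mm up).
- front_left (a point): Point on the front face of the box that meets the left buffer (box x = +52.5, y = +65 mm), 20 mm above the table.
- front_right (a point): Point on the front face of the box that meets the right buffer (box x = +52.5, y = -65 mm), 20 mm above the table.
- station: Photo stop fixed to the table: steel bar 310 mm long, 34 high, with two stiff rubber buffers on the robot's side, 30 mm wide, 6 to 32 mm high, centred at y +-65 mm. Origin: on the table midway between the buffers, in the plane of their faces; x points ahead into the bar, y left. Box home: front in this plane. Yellow side strips on the table: inner edges at y +-148 mm (18 mm spare each side).
- powder_jar_mid (a point): Powder jar, black with yellow label, 64 mm across, 65 mm high; this is its centre. Bystander.
- dish_mid (a point): Closed glass Petri dish, 92 mm across, 16 mm high; this is its centre. Bystander.
- tape_roll_mid (a point): Roll of clear lifting tape lying flat, 72 mm across, 25 mm high; this is its centre. Bystander.

How it is judged:
By the outcome, as a careful person would: the job done as asked, in the order asked, and still so for the second after the job is handed in, with the robot touching nothing.
It also fails if it takes over 72 s, if anything falls off the work surface, if the arm or the gripper's body presses on something with over 40 N, if the wrist force passes 120 N, or if a joint passes its speed limit or range.

## Working session

There is one attempt and no reset: what is moved stays moved. The work goes in short steps, Python scripts to look and compute and a tool call to move; the robot and the scene stay as the last step left them, time stands still between calls to the robot, and variables do not carry over. Pictures are saved under pics/ and viewed, at most 10 in all, crops included, and the job is handed in when it is done.

Besides the shell and the picture viewer there is one more tool, called after ">>>" as name(argument=value, ...) on one line, values as JSON. arm_command: Moves the arm, as the interface text tells. Its arguments: {"type":"object","properties":{"deltas":{"type":"array","items":{"type":"number"}},"force":{"type":"number"}},"required":["deltas"]}

```bash
mkdir -p pics; cat > h.py <<'E'
import numpy as np,cv2
from cell import sensors,optics,arm
def ray(name,px):
    c=optics.calibration(name);K=np.array(c["camera_matrix"]);R=cv2.Rodrigues(np.array(c["rvec"],float))[0];t=np.array(c["tvec"],float).ravel()
    px=np.atleast_2d(np.array(px,float));d=np.c_[(px-K[:2,2])/[K[0,0],K[1,1]],np.ones(len(px))]
    return -R.T@t,d@R
def plane(name,px,z):
    o,d=ray(name,px);return o+d*((z-o[2])/d[:,2])[:,None]
E
python3 - <<'E'
from h import *
s=sensors.observe();print(s["clock"],s["position"],s["ee_rot"],s["force"],arm.nose_length)
for n in("top","side"):
    cv2.imwrite(f"pics/{n}0.png",optics.get_image(n));o,d=ray(n,[[256,192]]);print(n,o,d)
E
```

```text
0.0 [0.15683379 0.60450516 0.24493991] [-3.97603357e-01 -3.11625414e+00  2.47922114e-03] [ 0.30717802  0.43990668 -0.43646259] 0.019
top [0.5354044  0.02420107 0.85716105] [[ 0.08867267  0.03704148 -0.99549708]]
side [0.30792471 0.7047858  0.85332968] [[ 0.28337892 -0.62660135 -0.72607713]]
```

View pics/top0.png

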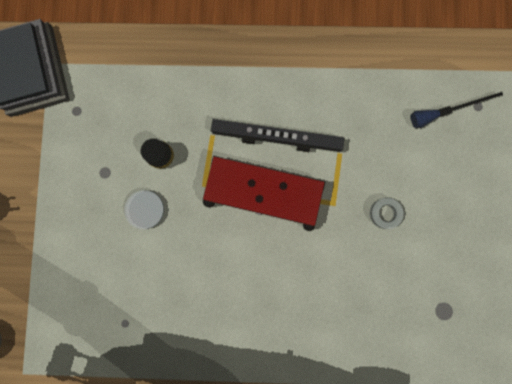

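View pics/side0.png

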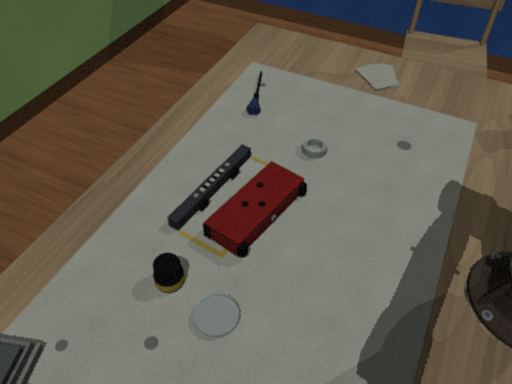

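The top view shows the red box at about (265,190), its posts at (208,202) and (309,226), the station bar at about (278,135) and the yellow strips at x≈209 and 337. The jar is at (156,153), the dish at (146,209) and the tape at (388,212). The side view agrees. Next I'll measure these.

```bash
cat >> h.py <<'E'
def boxpose(im,name="top"):
    hsv=cv2.cvtColor(im,cv2.COLOR_BGR2HSV);h,s,v=cv2.split(hsv)
    red=(((h<10)|(h>170))&(s>150)&(v>60)).astype(np.uint8)
    top=red*(v>np.percentile(v[red>0],60)*0.85).astype(np.uint8)
    out=[]
    for m in(red,top):
        m=cv2.morphologyEx(m,cv2.MORPH_CLOSE,np.ones((3,3)))
        c=max(cv2.findContours(m,cv2.RETR_EXTERNAL,cv2.CHAIN_APPROX_NONE)[0],key=cv2.contourArea)
        p=plane(name,c[:,0],0.058)[:,:2]
        out.append(cv2.minAreaRect((p*1000).astype(np.float32)))
    return out
E
python3 - <<'E'
from h import *
for n in("top","side"):
    im=cv2.imread(f"pics/{n}0.png")
    for r in boxpose(im,n):print(n,r,cv2.boxPoints(r).round().tolist())
im=cv2.imread("pics/top0.png");hsv=cv2.cvtColor(im,cv2.COLOR_BGR2HSV);h,s,v=cv2.split(hsv)
y=((h>15)&(h<35)&(s>120)&(v>100)).astype(np.uint8)
for c in cv2.findContours(y,cv2.RETR_EXTERNAL,cv2.CHAIN_APPROX_NONE)[0]:
    if cv2.contourArea(c)>20:
        r=cv2.minAreaRect((plane("top",c[:,0],0)[:,:2]*1000).astype(np.float32));print("yel",c[:,0].mean(0),cv2.boxPoints(r).round().tolist())
d=((v<75)).astype(np.uint8)[100:240,180:360]
for c in cv2.findContours(d,cv2.RETR_EXTERNAL,cv2.CHAIN_APPROX_NONE)[0]:
    if cv2.contourArea(c)>15:
        p=c[:,0]+[180,100];r=cv2.minAreaRect((plane("top",p,0.034)[:,:2]*1000).astype(np.float32));print("dark",p.mean(0),r,cv2.boxPoints(r).round().tolist())
print(plane("top",[[156,153]],.065),plane("top",[[146,209]],.016),plane("top",[[388,212]],.025))
cv2.imwrite("pics/crop.png",cv2.resize(im[105:240,190:360],None,fx=4.4,fy=4.4,interpolation=cv2.INTER_CUBIC))
E
```

```text
top ((610.3103637695312, 37.94410705566406), (252.3739471435547, 100.26103973388672), 78.0864028930664) [[535.0, -75.0], [633.0, -96.0], [685.0, 151.0], [587.0, 172.0]]
top ((610.7427368164062, 38.09013366699219), (251.88755798339844, 97.2784423828125), 78.10057830810547) [[537.0, -75.0], [632.0, -95.0], [684.0, 151.0], [589.0, 171.0]]
side ((607.1476440429688, 51.92577362060547), (276.25341796875, 105.29215240478516), 78.26038360595703) [[527.0, -73.0], [631.0, -94.0], [687.0, 176.0], [584.0, 198.0]]
side ((608.6923828125, 39.40948486328125), (252.33189392089844, 97.70733642578125), 78.12599182128906) [[535.0, -74.0], [631.0, -94.0], [682.0, 153.0], [587.0, 173.0]]
yel [335.82727273 179.46363636] [[584.0, -130.0], [709.0, -147.0], [711.0, -132.0], [586.0, -115.0]]
yel [208.02830189 160.50943396] [[622.0, 174.0], [746.0, 158.0], [748.0, 171.0], [624.0, 187.0]]
dark [308.33333333 226.62962963] ((532.4856567382812, -65.43414306640625), (13.433502197265625, 24.699756622314453), 0.8611252307891846) [[526.0, -53.0], [526.0, -78.0], [539.0, -78.0], [539.0, -53.0]]
dark [209.5     203.03125
[... 356 characters left out ...]
.0, 57.0]]
dark [282.6 185.5] ((625.02587890625, -5.113359451293945), (16.03761100769043, 15.927694320678711), 1.2107783555984497) [[617.0, 3.0], [617.0, -13.0], [633.0, -13.0], [633.0, 3.0]]
dark [251.21052632 182.73684211] ((629.66162109375, 66.24181365966797), (16.249197006225586, 14.545995712280273), 46.35489273071289) [[619.0, 65.0], [629.0, 55.0], [641.0, 67.0], [630.0, 77.0]]
dark [277.13651877 135.83276451] ((736.2935180664062, 10.558181762695312), (307.7475280761719, 45.65863800048828), 83.00599670410156) [[695.0, -139.0], [740.0, -145.0], [778.0, 161.0], [732.0, 166.0]]
[[0.68773776 0.27852152 0.065     ]] [[0.56447889 0.31071449 0.016     ]] [[ 0.57104633 -0.24619784  0.025     ]]
```

View pics/crop.png

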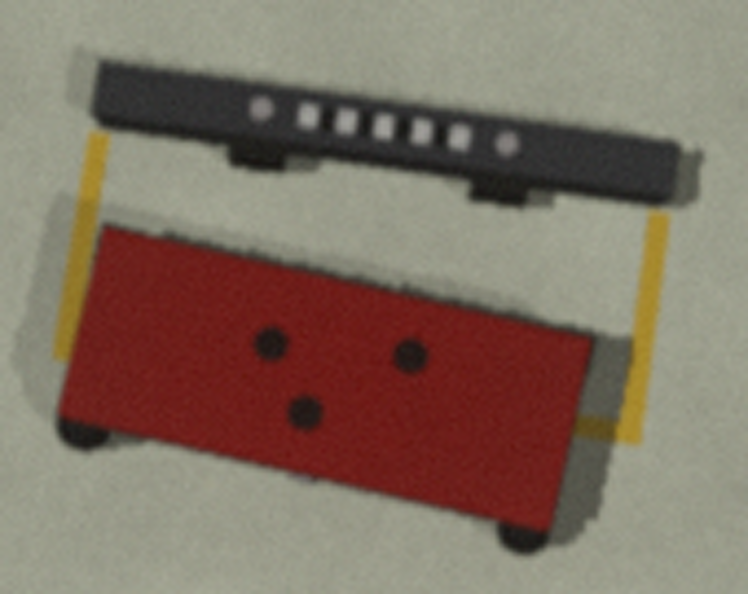

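The crop shows the left post at crop (83,430), the right post at (523,535) and the buffers at (257,155) and (500,190). In the station frame (origin about (0.713,0.0145), yaw −7.2°), the box centre is at about (−105,+10) mm with yaw about −4.7°. I'll go behind the right post first.

>>> arm_command(deltas=[0,0,0.08,0.322,-0.663,-0.1,0,0,0,0.08,0.322,-0.663,-0.1,0,0,0,0.08,0.322,-0.663,-0.1,0,0,0,0.08,0.322,-0.663,-0.1,0,0,0,0.08,0.322,-0.663,-0.1,0,0,0,0.08,0.322,-0.663,-0.1,0,0,0,0.08,0.322,-0.663,-0.1,0,0,0,0.08,0.322,-0.663,-0.1,0,0,0,0.08,0.322,-0.663,-0.1,0,0,0,0.08,0.322,-0.663,-0.1,0,0,0,0.08,0.322,-0.663,-0.1,0,0,0,0.08,0.322,-0.663,-0.1,0,0,0,0.08,0.322,-0.663,-0.1,0,0,0,0.08,0.322,-0.663,-0.1,0,0,0,0.08,0.322,-0.663,-0.1,0,0,0,0.08,0.322,-0.663,-0.1,0,0,0,0.08,0.322,-0.663,-0.1,0], force=10)

```text
clock: 1.8
position: [0.4786, -0.0589, 0.1452]
ee_rot: [-0.206, -3.134, 0.001]
force: [-0.4, 0.7, -0.3]
width: 0.007
gripper_force: 0.0
```

>>> arm_command(deltas=[0,0,0,0,0,-0.04,0,0,0,0,0,0,-0.08,0,0,0,0,0,0,-0.105,0,0,0,0,0,0,-0.113,0,0,0,0,0.01,-0.001,-0.113,0,0,0,0,0.018,-0.002,-0.113,0,0,0,0,0.023,-0.003,-0.113,0,0,0,0,0.028,-0.0035,-0.113,0,0,0,0,0.028,-0.0035,-0.113,0])

```text
clock: 2.7
position: [0.5084, -0.0616, 0.0335]
ee_rot: [0.201, 3.133, 0.0]
force: [-0.4, -0.5, -0.8]
width: 0.002
gripper_force: 0.0
```

```bash
python3 - <<'E'
from h import *
s=sensors.observe();print(s["clock"],s["position"],s["force"])
im=optics.get_image("top")
cv2.imwrite("pics/crop1.png",cv2.resize(im[105:285,160:380],None,fx=3.3,fy=3.3,interpolation=cv2.INTER_CUBIC))
for r in boxpose(im):print(r)
E
```

```text
2.7 [ 0.50838406 -0.06158622  0.03353898] [-0.36211708 -0.53488232 -0.78863796]
((610.8878784179688, 37.7957763671875), (252.49180603027344, 98.90873718261719), 78.64285278320312)
((611.147216796875, 37.73033905029297), (252.38987731933594, 98.12683868408203), 78.45246124267578)
```

View pics/crop1.png

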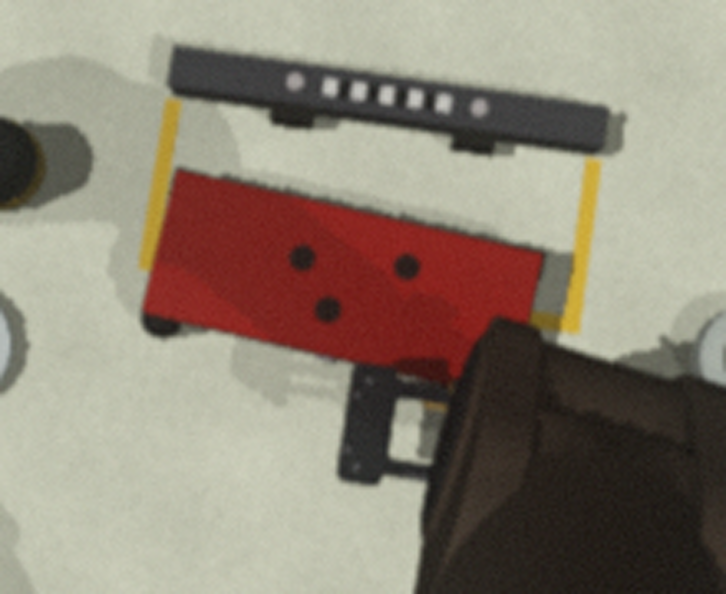

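The box and the left post stay visible with the arm in place; the gripper stands just behind the right post at about crop (440,420). Starting the first push gently.

>>> arm_command(deltas=[0,0,0,0.0025,-0.0003,0,0,0,0,0,0.005,-0.0006,0,0,0,0,0,0.0075,-0.001,0,0,0,0,0,0.01,-0.0014,0,0,0,0,0,0.0125,-0.0025,0,0,0,0,0,0.015,-0.004,0,0])

```text
clock: 3.35
position: [0.519, -0.0648, 0.0319]
ee_rot: [-0.2, -3.129, -0.002]
force: [-9.9, 3.5, 2.4]
width: 0.007
gripper_force: 5.0
```

>>> arm_command(deltas=[0,0,0,0.0022,-0.0012,0,0,0,0,0,0.0044,-0.0024,0,0,0,0,0,0.0066,-0.0036,0,0,0,0,0,0.0088,-0.005,0,0,0,0,0,0.011,-0.0062,0,0])

```text
clock: 3.85
position: [0.5285, -0.0706, 0.0316]
ee_rot: [-0.2, -3.126, -0.002]
force: [-11.5, 3.4, 6.2]
width: 0.006
gripper_force: 6.7
```

```bash
cat >> h.py <<'E'
# station frame, mm
A=np.radians(-7.2);X=np.array([np.cos(A),np.sin(A)]);Y=np.array([-X[1],X[0]]);ORG=np.array([712.8,14.5])
def look(save=None):
    s=sensors.observe();im=optics.get_image("top")
    if save:cv2.imwrite(save,cv2.resize(im[105:285,160:380],None,fx=3.3,fy=3.3,interpolation=cv2.INTER_CUBIC))
    r=boxpose(im)[1];(w,hh),a=r[1],r[2]
    if w<hh:a+=90
    yaw=np.radians((a+90)%180-90-90) if a>0 else np.radians(a+90)
    if yaw<-1.2:yaw+=np.pi
    c=np.array(r[0]);d=c-ORG;bx=np.array([np.cos(yaw),np.sin(yaw)]);by=np.array([-bx[1],bx[0]])
    print("clock",round(s["clock"],2),"tcp",np.round(s["position"]*1000,1),"F",np.round(s["force"],1),"size",np.round(r[1],1))
    print("box rel",d@X,d@Y,"yawrel",yaw-A,"front gap L,R",[-(d@X+(52.5*bx+k*65*by)@X) for k in(1,-1)])
    for k,n in((1,"L"),(-1,"R")):print("post",n,np.round(c-64.5*bx+k*117*by,1),"tcp contact",np.round(c-64.5*bx+k*117*by-9.5*X,1))
E
python3 -c "
from h import *
look()"
```

```text
clock 3.85 tcp [528.5 -70.6  31.6] F [-11.5   3.4   6.2] size [252.3  97.8]
box rel -101.58148693481971 9.869826988093372 yawrel -0.014440937747732863 front gap L,R [np.float64(48.14833270350726), np.float64(50.02558936172742)]
post L [565.7 161.9] tcp contact [556.3 163.1]
post R [533.  -69.8] tcp contact [523.6 -68.6]
```

>>> arm_command(deltas=[0,0,0,0.0025,-0.0013,0,0,0,0,0,0.005,-0.0026,0,0,0,0,0,0.0075,-0.004,0,0,0,0,0,0.01,-0.0053,0,0,0,0,0,0.0125,-0.0066,0,0,0,0,0,0.0125,-0.0066,0,0,0,0,0,0.0,-0.005,0,0,0,0,0,-0.02,-0.005,0,0,0,0,0,-0.045,0.01,0,0,0,0,0,-0.045,0.06,0,0,0,0,0,-0.045,0.11,0,0,0,0,0,-0.035,0.16,0,0,0,0,0,-0.02,0.205,0,0,0,0,0,-0.005,0.235,0,0,0,0,0,-0.005,0.235,0,0])

```text
clock: 5.4
position: [0.5301, 0.1698, 0.0329]
ee_rot: [0.19, 3.133, 0.005]
force: [0.2, -0.2, -0.7]
width: 0.004
gripper_force: 0.0
```

```bash
python3 -c "
from h import *
look('pics/c2.png')"
```

```text
clock 5.4 tcp [530.1 169.8  32.9] F [ 0.2 -0.2 -0.7] size [252.1  94.4]
box rel -95.16582856762611 9.24439944929493 yawrel 0.09385624166423034 front gap L,R [np.float64(48.98859784511914), np.float64(36.805192087119245)]
post L [558.8 154.6] tcp contact [549.4 155.8]
post R [551.4 -79.3] tcp contact [541.9 -78.1]
```

>>> arm_command(deltas=[0,0,0,0.004,-0.004,0,0,0,0,0,0.008,-0.008,0,0,0,0,0,0.012,-0.012,0,0,0,0,0,0.015,-0.014,0,0,0,0,0,0.018,-0.014,0,0,0,0,0,0.021,-0.014,0,0,0,0,0,0.024,-0.014,0,0,0,0,0,0.027,-0.013,0,0,0,0,0,0.03,-0.012,0,0,0,0,0,0.033,-0.011,0,0,0,0,0,0.036,-0.01,0,0])

```text
clock: 6.55
position: [0.5598, 0.1529, 0.0315]
ee_rot: [-0.2, -3.127, 0.003]
force: [-12.3, -2.7, 3.6]
width: 0.004
gripper_force: 5.8
```

>>> arm_command(deltas=[0,0,0,0.0027,0.0008,0,0,0,0,0,0.0054,0.0016,0,0,0,0,0,0.008,0.0024,0,0,0,0,0,0.0107,0.0032,0,0,0,0,0,0.0134,0.004,0,0,0,0,0,0.016,0.0048,0,0,0,0,0,0.0187,0.0056,0,0,0,0,0,0.0214,0.0064,0,0,0,0,0,0.024,0.0072,0,0,0,0,0,0.0267,0.008,0,0])

```text
clock: 7.55
position: [0.5866, 0.1608, 0.0314]
ee_rot: [-0.2, -3.127, 0.003]
force: [-11.0, -1.5, 2.9]
width: 0.003
gripper_force: 5.4
```

```bash
python3 -c "
from h import *
look()"
```

```text
clock 7.55 tcp [586.6 160.8  31.4] F [-11.   -1.5   2.9] size [252.4  98.6]
box rel -90.15641268652156 12.645932160203886 yawrel -0.14885187638652253 front gap L,R [np.float64(28.597275522270266), np.float64(47.87663988709606)]
post L [594.6 168.4] tcp contact [585.1 169.6]
post R [531.1 -56.8] tcp contact [521.7 -55.6]
```

>>> arm_command(deltas=[0,0,0,-0.015,0,0,0,0,0,0,-0.05,-0.015,0,0,0,0,0,-0.078,-0.055,0,0,0,0,0,-0.09,-0.103,0,0,0,0,0,-0.09,-0.152,0,0,0,0,0,-0.085,-0.2,0,0,0,0,0,-0.079,-0.213,0,0,0,0,0,-0.074,-0.213,0,0,0,0,0,-0.069,-0.213,0,0,0,0,0,-0.066,-0.214,0,0,0,0,0,-0.063,-0.214,0,0,0,0,0,-0.06,-0.214,0,0,0,0,0,-0.057,-0.215,0,0,0,0,0,-0.054,-0.217,0,0,0,0,0,-0.051,-0.219,0,0,0,0,0,-0.048,-0.221,0,0,0,0,0,-0.045,-0.224,0,0,0,0,0,-0.042,-0.226,0,0,0,0,0,-0.039,-0.228,0,0,0,0,0,-0.036,-0.23,0,0])

```text
clock: 9.6
position: [0.5503, -0.0658, 0.0314]
ee_rot: [-0.196, -3.126, -0.003]
force: [-13.1, 3.1, 5.5]
width: 0.01
gripper_force: 6.3
```

```bash
python3 -c "
from h import *
look()"
```

```text
clock 9.6 tcp [550.3 -65.8  31.4] F [-13.1   3.1   5.5] size [226.2  97.9]
box rel -84.83778362923181 23.599012839929493 yawrel 0.01439750159035369 front gap L,R [np.float64(33.279030118987826), np.float64(31.407419574222935)]
post L [580.5 172. ] tcp contact [571.1 173.2]
post R [554.5 -60.6] tcp contact [545.1 -59.4]
```

>>> arm_command(deltas=[0,0,0,-0.015,-0.004,0,0,0,0,0,-0.035,0.02,0,0,0,0,0,-0.035,0.07,0,0,0,0,0,-0.03,0.119,0,0,0,0,0,-0.02,0.168,0,0,0,0,0,-0.005,0.212,0,0,0,0,0,0.006,0.226,0,0,0,0,0,0.011,0.225,0,0,0,0,0,0.015,0.224,0,0,0,0,0,0.018,0.224,0,0,0,0,0,0.021,0.224,0,0,0,0,0,0.024,0.224,0,0,0,0,0,0.028,0.224,0,0,0,0,0,0.032,0.224,0,0,0,0,0,0.036,0.224,0,0,0,0,0,0.04,0.2245,0,0,0,0,0,0.044,0.225,0,0,0,0,0,0.048,0.2255,0,0,0,0,0,0.052,0.226,0,0,0,0,0,0.055,0.2265,0,0])

```text
clock: 11.65
position: [0.6052, 0.1584, 0.0317]
ee_rot: [-0.2, -3.127, -0.001]
force: [-11.4, 5.7, 3.8]
width: 0.007
gripper_force: 6.4
```

```bash
sed -i 's/^    c=np.array(r\[0\]);d=c-ORG;\(.*\)$/    c=np.array(r[0]);\1\n    c=c-by*(252.3-max(w,hh))\/2-bx*(98-min(w,hh))\/2;d=c-ORG/' h.py; python3 -c "
from h import *
look()"
```

```text
clock 11.65 tcp [605.2 158.4  31.7] F [-11.4   5.7   3.8] size [252.4  98.9]
box rel -75.84157450412822 10.338652194035856 yawrel -0.1710454624887524 front gap L,R [np.float64(13.04386625048052), np.float64(35.171510532747554)]
post L [611.4 165. ] tcp contact [602.  166.2]
post R [543.  -58.8] tcp contact [533.5 -57.6]
```

>>> arm_command(deltas=[0,0,0,-0.015,0,0,0,0,0,0,-0.05,-0.015,0,0,0,0,0,-0.085,-0.05,0,0,0,0,0,-0.099,-0.098,0,0,0,0,0,-0.099,-0.147,0,0,0,0,0,-0.094,-0.196,0,0,0,0,0,-0.084,-0.213,0,0,0,0,0,-0.079,-0.213,0,0,0,0,0,-0.075,-0.213,0,0,0,0,0,-0.072,-0.214,0,0,0,0,0,-0.069,-0.214,0,0,0,0,0,-0.066,-0.216,0,0,0,0,0,-0.063,-0.218,0,0,0,0,0,-0.06,-0.22,0,0,0,0,0,-0.056,-0.223,0,0,0,0,0,-0.052,-0.226,0,0,0,0,0,-0.048,-0.229,0,0,0,0,0,-0.044,-0.232,0,0,0,0,0,-0.04,-0.235,0,0,0,0,0,-0.037,-0.237,0,0])

```text
clock: 13.7
position: [0.5684, -0.076, 0.0314]
ee_rot: [-0.196, -3.127, -0.004]
force: [-11.6, 4.7, 3.6]
width: -0.001
gripper_force: 5.9
```

```bash
python3 -c "
from h import *
look()"
```

```text
clock 13.7 tcp [568.4 -76.   31.4] F [-11.6   4.7   3.6] size [231.3  97.4]
box rel -68.98433416827356 7.692867015353985 yawrel 0.04875880439704655 front gap L,R [np.float64(19.714795739479563), np.float64(13.378662473782612)]
post L [590.  152.4] tcp contact [580.6 153.6]
post R [572.  -80.9] tcp contact [562.6 -79.7]
```

>>> arm_command(deltas=[0,0,0,-0.015,-0.004,0,0,0,0,0,-0.035,0.02,0,0,0,0,0,-0.035,0.07,0,0,0,0,0,-0.03,0.119,0,0,0,0,0,-0.02,0.168,0,0,0,0,0,-0.008,0.214,0,0,0,0,0,0.0,0.229,0,0,0,0,0,0.005,0.229,0,0,0,0,0,0.009,0.229,0,0,0,0,0,0.012,0.229,0,0,0,0,0,0.015,0.229,0,0,0,0,0,0.018,0.229,0,0,0,0,0,0.021,0.2295,0,0,0,0,0,0.025,0.23,0,0,0,0,0,0.029,0.2305,0,0,0,0,0,0.033,0.231,0,0,0,0,0,0.037,0.2315,0,0,0,0,0,0.04,0.232,0,0,0,0,0,0.043,0.2325,0,0,0,0,0,0.045,0.233,0,0])

```text
clock: 15.75
position: [0.6132, 0.1536, 0.0318]
ee_rot: [-0.202, -3.126, -0.001]
force: [-12.1, 5.0, 4.3]
width: 0.005
gripper_force: 6.9
```

```bash
python3 -c "
from h import *
look('pics/c5.png')"
```

```text
clock 15.75 tcp [613.2 153.6  31.8] F [-12.1   5.    4.3] size [253.2  99.7]
box rel -61.033122544685966 7.867932667776743 yawrel -0.12400431709997425 front gap L,R [np.float64(0.8966144334253414), np.float64(16.97589290809588)]
post L [619.6 159.3] tcp contact [610.2 160.5]
post R [561.8 -67.5] tcp contact [552.4 -66.3]
```

View pics/c5.png

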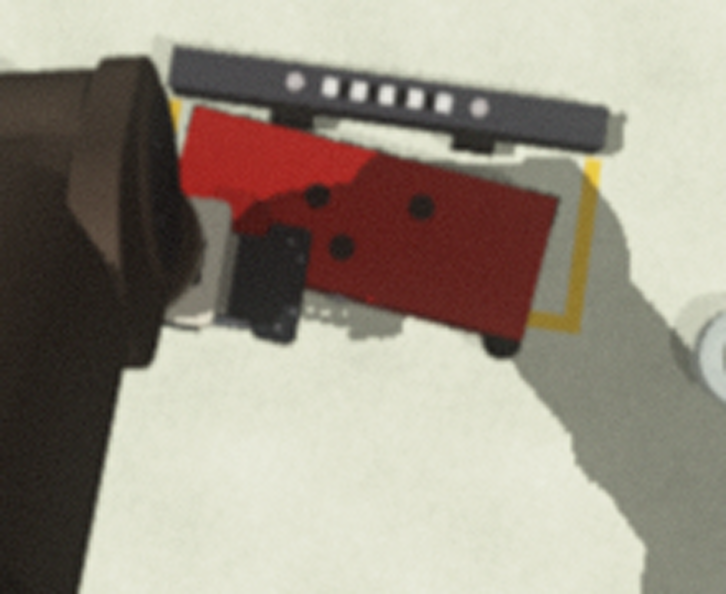

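The picture shows the box's front left corner close to the left buffer (crop ~(290,120)) and the right side lagging about 17 mm behind. Next I'll push right.

>>> arm_command(deltas=[0,0,0,-0.015,0,0,0,0,0,0,-0.045,-0.015,0,0,0,0,0,-0.075,-0.055,0,0,0,0,0,-0.088,-0.103,0,0,0,0,0,-0.088,-0.152,0,0,0,0,0,-0.083,-0.2,0,0,0,0,0,-0.073,-0.217,0,0,0,0,0,-0.068,-0.217,0,0,0,0,0,-0.064,-0.217,0,0,0,0,0,-0.061,-0.218,0,0,0,0,0,-0.058,-0.219,0,0,0,0,0,-0.055,-0.221,0,0,0,0,0,-0.052,-0.223,0,0,0,0,0,-0.049,-0.226,0,0,0,0,0,-0.046,-0.229,0,0,0,0,0,-0.043,-0.231,0,0,0,0,0,-0.04,-0.233,0,0,0,0,0,-0.037,-0.235,0,0,0,0,0,-0.034,-0.237,0,0])

```text
clock: 17.7
position: [0.5797, -0.0799, 0.0314]
ee_rot: [-0.196, -3.127, -0.004]
force: [-9.9, 4.9, 1.8]
width: 0.009
gripper_force: 5.3
```

```bash
python3 -c "
from h import *
look()"
```

```text
clock 17.7 tcp [579.7 -79.9  31.4] F [-9.9  4.9  1.8] size [230.1  97.8]
box rel -55.35664751232747 4.2421212662493195 yawrel 0.041643370596572846 front gap L,R [np.float64(5.608199713955081), np.float64(0.19612609583744245)]
post L [604.  147.6] tcp contact [594.5 148.8]
post R [584.3 -85.5] tcp contact [574.9 -84.3]
```

>>> arm_command(deltas=[0,0,0,-0.015,-0.004,0,0,0,0,0,-0.035,0.02,0,0,0,0,0,-0.035,0.07,0,0,0,0,0,-0.03,0.119,0,0,0,0,0,-0.02,0.168,0,0,0,0,0,-0.006,0.214,0,0,0,0,0,0.003,0.229,0,0,0,0,0,0.008,0.229,0,0,0,0,0,0.012,0.229,0,0,0,0,0,0.015,0.229,0,0,0,0,0,0.018,0.229,0,0,0,0,0,0.021,0.2295,0,0,0,0,0,0.023,0.23,0,0,0,0,0,0.025,0.2305,0,0,0,0,0,0.027,0.231,0,0,0,0,0,0.029,0.231,0,0])

```text
clock: 19.35
position: [0.6078, 0.1468, 0.0317]
ee_rot: [-0.203, -3.126, 0.001]
force: [-13.6, 4.0, 6.6]
width: 0.004
gripper_force: 7.2
```

```bash
python3 -c "
from h import *
look()"
```

```text
clock 19.35 tcp [607.8 146.8  31.7] F [-13.6   4.    6.6] size [252.6  99.7]
box rel -51.53163862741741 5.710448329789815 yawrel 0.0053034722580056065 front gap L,R [np.float64(-0.6228989645744036), np.float64(-1.312347126107376)]
post L [612.4 150.5] tcp contact [603.  151.7]
post R [584.3 -81.8] tcp contact [574.9 -80.6]
```

>>> arm_command(deltas=[0,0,0,0.001,0,0,0,0,0,0,0.002,0.0003,0,0,0,0,0,0.002,0.0003,0,0])

```text
clock: 19.7
position: [0.6101, 0.1475, 0.0318]
ee_rot: [-0.202, -3.126, 0.0]
force: [-12.3, 3.3, 5.8]
width: 0.006
gripper_force: 6.6
```

>>> arm_command(deltas=[0,0,0,0.001,0,0,0,0,0,0,0.002,0.0003,0,0,0,0,0,0.003,0.0006,0,0,0,0,0,0.003,0.0006,0,0])

```text
clock: 20.1
position: [0.6132, 0.1481, 0.0318]
ee_rot: [-0.202, -3.127, 0.0]
force: [-12.8, 3.1, 5.8]
width: 0.006
gripper_force: 6.5
```

```bash
python3 -c "
from h import *
look()"
```

```text
clock 20.1 tcp [613.2 148.1  31.8] F [-12.8   3.1   5.8] size [251.7  99.4]
box rel -49.981163789053724 5.102853905597054 yawrel -0.03687740414137791 front gap L,R [np.float64(-4.879629756189054), np.float64(-0.08665375250683383)]
post L [619.1 151.7] tcp contact [609.7 152.9]
post R [581.3 -79.2] tcp contact [571.8 -78. ]
```

>>> arm_command(deltas=[0,0,0,0.001,0.0002,0,0,0,0,0,0.002,0.0004,0,0,0,0,0,0.003,0.0008,0,0,0,0,0,0.003,0.0008,0,0])

```text
clock: 20.55
position: [0.6163, 0.1488, 0.0318]
ee_rot: [-0.202, -3.127, 0.0]
force: [-13.1, 3.4, 3.7]
width: 0.004
gripper_force: 6.4
```

```bash
python3 - <<'E'
from h import *
look()
im=optics.get_image("top")
cv2.imwrite("pics/c9.png",cv2.resize(im[110:200,200:350],None,fx=5,fy=5,interpolation=cv2.INTER_CUBIC))
E
```

```text
clock 20.55 tcp [616.3 148.8  31.8] F [-13.1   3.4   3.7] size [252.3  99.1]
box rel -49.658366247430735 5.30903177731447 yawrel -0.058040346901747086 front gap L,R [np.float64(-6.523735452343352), np.float64(1.0172741032976163)]
post L [622.2 152.8] tcp contact [612.7 154. ]
post R [579.4 -77.3] tcp contact [570.  -76.1]
```

View pics/c9.png

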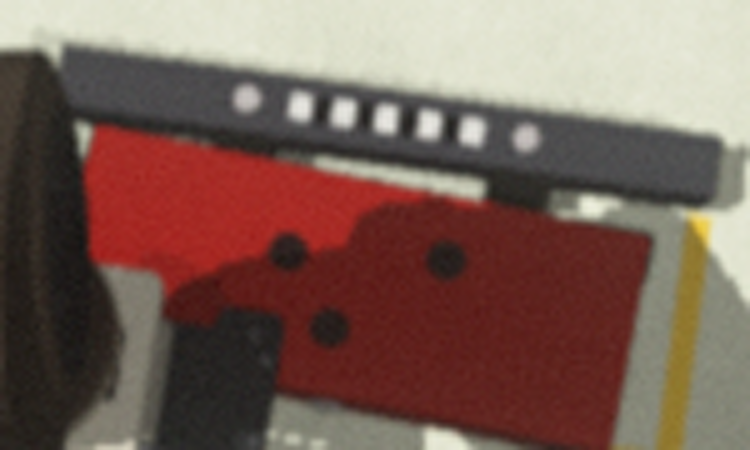

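The last crop shows that the box's height hides part of the left buffer. My earlier buffer line was the foot of the rubber (z≈6 mm), so the true face lies about 6 mm further ahead. Left is now nearly in contact and the right gap is about 7 mm.

>>> arm_command(deltas=[0,0,0,-0.015,0,0,0,0,0,0,-0.04,-0.018,0,0,0,0,0,-0.065,-0.06,0,0,0,0,0,-0.072,-0.109,0,0,0,0,0,-0.072,-0.158,0,0,0,0,0,-0.066,-0.206,0,0,0,0,0,-0.057,-0.224,0,0,0,0,0,-0.052,-0.224,0,0,0,0,0,-0.049,-0.224,0,0,0,0,0,-0.046,-0.225,0,0,0,0,0,-0.043,-0.226,0,0,0,0,0,-0.04,-0.227,0,0,0,0,0,-0.037,-0.229,0,0,0,0,0,-0.034,-0.231,0,0,0,0,0,-0.032,-0.232,0,0,0,0,0,-0.03,-0.233,0,0,0,0,0,-0.03,-0.233,0,0])

```text
clock: 22.35
position: [0.5863, -0.0814, 0.0315]
ee_rot: [-0.198, -3.127, -0.002]
force: [-11.6, 0.7, 4.6]
width: 0.006
gripper_force: 5.9
```

```bash
sed -i 's/ORG=np.array(\[712.8,14.5\])/ORG=np.array([712.8,14.5])+6*X/' h.py; python3 -c "
from h import *
look()"
```

```text
clock 22.35 tcp [586.3 -81.4  31.5] F [-11.6   0.7   4.6] size [227.9  97.5]
box rel -54.27259753874184 3.480503038935351 yawrel 0.031229345469926992 front gap L,R [np.float64(3.8277738682861795), np.float64(-0.23138117100238276)]
post L [612.2 146.6] tcp contact [602.7 147.8]
post R [590.1 -86.4] tcp contact [580.7 -85.2]
```

>>> arm_command(deltas=[0,0,0,0.001,-0.0005,0,0,0,0,0,0.002,-0.001,0,0,0,0,0,0.002,-0.001,0,0])

```text
clock: 22.7
position: [0.5881, -0.0824, 0.0314]
ee_rot: [-0.198, -3.126, -0.002]
force: [-11.9, 1.2, 4.9]
width: 0.005
gripper_force: 6.2
```

>>> arm_command(deltas=[0,0,0,-0.015,-0.004,0,0,0,0,0,-0.035,0.02,0,0,0,0,0,-0.035,0.07,0,0,0,0,0,-0.03,0.119,0,0,0,0,0,-0.02,0.168,0,0,0,0,0,-0.006,0.214,0,0,0,0,0,0.003,0.23,0,0,0,0,0,0.008,0.23,0,0,0,0,0,0.012,0.23,0,0,0,0,0,0.015,0.23,0,0,0,0,0,0.018,0.2302,0,0,0,0,0,0.021,0.2304,0,0,0,0,0,0.023,0.231,0,0,0,0,0,0.025,0.2315,0,0,0,0,0,0.027,0.232,0,0,0,0,0,0.0285,0.232,0,0,0,0,0,0.0285,0.232,0,0])

```text
clock: 24.4
position: [0.6166, 0.1468, 0.0317]
ee_rot: [-0.202, -3.126, 0.0]
force: [-11.8, 4.2, 4.3]
width: 0.004
gripper_force: 6.7
```

```bash
python3 -c "
from h import *
look()"
```

```text
clock 24.4 tcp [616.6 146.8  31.7] F [-11.8   4.2   4.3] size [252.   99.5]
box rel -50.34795185852097 5.31940105159769 yawrel -0.012421329535071274 front gap L,R [np.float64(-2.9553637541580215), np.float64(-1.3406324380078942)]
post L [621.7 150.1] tcp contact [612.3 151.3]
post R [589.5 -81.7] tcp contact [580.1 -80.5]
```

>>> arm_command(deltas=[0,0,0,0.0015,0.0003,0,0,0,0,0,0.003,0.0006,0,0,0,0,0,0.003,0.0006,0,0])

```text
clock: 24.75
position: [0.6184, 0.1468, 0.0314]
ee_rot: [-0.203, -3.124, 0.002]
force: [-16.6, 2.0, 7.6]
width: 0.007
gripper_force: 8.3
```

```bash
python3 -c "
from h import *
look()"
```

```text
clock 24.75 tcp [618.4 146.8  31.4] F [-16.6   2.    7.6] size [253.1  99.1]
box rel -50.43359458472429 5.903690811480417 yawrel -0.016843109050984323 front gap L,R [np.float64(-3.153709045280749), np.float64(-0.9642083954367919)]
post L [622.2 150.9] tcp contact [612.8 152.1]
post R [589.  -80.7] tcp contact [579.6 -79.5]
```

>>> arm_command(deltas=[0,0,0,-0.015,0,0,0,0,0,0,-0.04,-0.018,0,0,0,0,0,-0.06,-0.06,0,0,0,0,0,-0.065,-0.109,0,0,0,0,0,-0.065,-0.158,0,0,0,0,0,-0.058,-0.206,0,0,0,0,0,-0.049,-0.227,0,0,0,0,0,-0.044,-0.227,0,0,0,0,0,-0.041,-0.227,0,0,0,0,0,-0.038,-0.227,0,0,0,0,0,-0.035,-0.228,0,0,0,0,0,-0.032,-0.229,0,0,0,0,0,-0.03,-0.23,0,0,0,0,0,-0.028,-0.231,0,0,0,0,0,-0.028,-0.231,0,0])

```text
clock: 26.3
position: [0.5898, -0.0808, 0.031]
ee_rot: [-0.199, -3.123, -0.003]
force: [-16.7, 1.7, 7.5]
width: 0.006
gripper_force: 8.6
```

```bash
python3 -c "
from h import *
look()"
```

```text
clock 26.3 tcp [589.8 -80.8  31. ] F [-16.7   1.7   7.5] size [222.7  98.3]
box rel -50.927235425935116 3.616735282340619 yawrel 0.012039405603143025 front gap L,R [np.float64(-0.7864172944155641), np.float64(-2.351502213049237)]
post L [617.9 147.3] tcp contact [608.4 148.5]
post R [591.3 -85.2] tcp contact [581.9 -84. ]
```

>>> arm_command(deltas=[0,0,0,-0.015,-0.004,0,0,0,0,0,-0.035,0.02,0,0,0,0,0,-0.035,0.07,0,0,0,0,0,-0.03,0.119,0,0,0,0,0,-0.018,0.168,0,0,0,0,0,-0.002,0.214,0,0,0,0,0,0.008,0.229,0,0,0,0,0,0.013,0.229,0,0,0,0,0,0.017,0.229,0,0,0,0,0,0.02,0.229,0,0,0,0,0,0.023,0.229,0,0,0,0,0,0.025,0.229,0,0,0,0,0,0.027,0.229,0,0,0,0,0,0.028,0.229,0,0,0,0,0,0.028,0.229,0,0])

```text
clock: 27.85
position: [0.6181, 0.1459, 0.0315]
ee_rot: [-0.201, -3.124, -0.0]
force: [-18.1, 5.0, 8.8]
width: 0.005
gripper_force: 9.0
```

```bash
python3 -c "
from h import *
look()"
```

```text
clock 27.85 tcp [618.1 145.9  31.5] F [-18.1   5.    8.8] size [250.   99.7]
box rel -49.32854849552978 3.2162268924303055 yawrel 0.0024785241317040463 front gap L,R [np.float64(-3.010186345038747), np.float64(-3.332394152268556)]
post L [620.6 147.2] tcp contact [611.2 148.4]
post R [591.8 -85.1] tcp contact [582.4 -83.9]
```

>>> arm_command(deltas=[0,0,0,-0.015,0,0,0,0,0,0,-0.04,-0.018,0,0,0,0,0,-0.06,-0.06,0,0,0,0,0,-0.065,-0.109,0,0,0,0,0,-0.065,-0.158,0,0,0,0,0,-0.058,-0.206,0,0,0,0,0,-0.048,-0.229,0,0,0,0,0,-0.043,-0.229,0,0,0,0,0,-0.039,-0.229,0,0,0,0,0,-0.036,-0.229,0,0,0,0,0,-0.033,-0.2295,0,0,0,0,0,-0.031,-0.2295,0,0,0,0,0,-0.029,-0.2298,0,0,0,0,0,-0.028,-0.23,0,0,0,0,0,-0.028,-0.23,0,0])

```text
clock: 29.4
position: [0.5896, -0.0832, 0.0312]
ee_rot: [-0.201, -3.123, -0.001]
force: [-17.8, -2.8, 7.6]
width: 0.006
gripper_force: 8.7
```

```bash
python3 -c "
from h import *
look()"
```

```text
clock 29.4 tcp [589.6 -83.2  31.2] F [-17.8  -2.8   7.6] size [226.8  97.9]
box rel -51.158709298221105 3.7016122700885745 yawrel 0.009792762907552183 front gap L,R [np.float64(-0.7022539786398525), np.float64(-1.975292809370771)]
post L [617.9 147.5] tcp contact [608.5 148.7]
post R [590.9 -84.9] tcp contact [581.4 -83.7]
```

Both sides now resist at about 17 N. I'll back off and check with the box in clear view.

>>> arm_command(deltas=[0,0,0,-0.015,0,0,0,0,0,0,-0.06,0,0,0,0,0,0,-0.11,0,0,0,0,0,0,-0.15,0,0.02,0,0,0,0,-0.18,0,0.02,0,0,0,0,-0.18,0,0.02,0])

```text
clock: 30.05
position: [0.4113, -0.0826, 0.0529]
ee_rot: [-0.2, -3.132, -0.002]
force: [-0.5, 0.4, 0.1]
width: 0.007
gripper_force: 0.0
```

```bash
python3 - <<'E'
from h import *
look()
im=optics.get_image("top")
a=cv2.resize(im[115:190,205:350],None,fx=5,fy=4.0*1.0,interpolation=cv2.INTER_CUBIC)
b=optics.get_image("side");b=cv2.resize(b[130:240,160:305],None,fx=5,fy=2.6,interpolation=cv2.INTER_CUBIC)
cv2.imwrite("pics/c12.png",np.vstack([a,b])[:600])
# wrist
E
```

```text
clock 30.05 tcp [411.3 -82.6  52.9] F [-0.5  0.4  0.1] size [251.4  97.1]
box rel -51.25966712568365 3.609125423538944 yawrel 0.0027252660066998946 front gap L,R [np.float64(-1.062995842562593), np.float64(-1.4172799848840612)]
post L [618.7 147.8] tcp contact [609.3 149. ]
post R [590.  -84.5] tcp contact [580.6 -83.3]
```

View pics/c12.png

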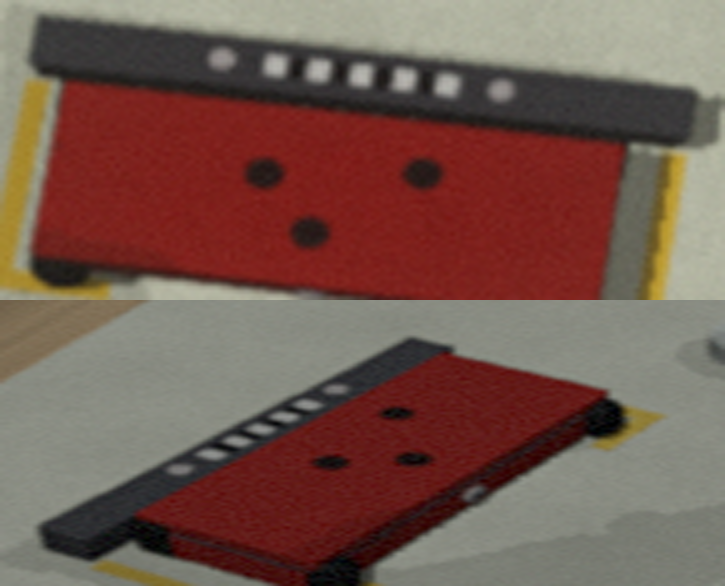

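The top view shows the box front parallel to the bar, to within about 0.003 rad. It covers both buffers and stands between the strips, about 4 mm off centre. Both corners stalled at 17–18 N, well above the swing force, so both buffers are in contact. The arm is clear, so I'm handing in.

```bash
python3 -c "
from cell import arm
print(arm.sign_off())"
```

```text
the job is handed in; nothing more can be done
None
```

The cash box is walked home and handed in at about 30 s: front against both buffers (both rear corners stalled at 17–18 N and yaw measured within 0.003 rad, though small gaps of about 1 mm can't be ruled out from the camera), about 4 mm off centre between the strips; no push reading I took passed 22 N (peak about 21 N), bystanders were left alone, and the arm is clear.

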